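# Drop a scrap heat sink down the salvage chute

## Task

Slide the gate at the end of the raised ledge fully open, then push the heat sink along the ledge and off its end so that it drops down the chute into the catch pan; do not lift it off the ledge. Then slide the gate fully shut again. Leave the relay board on the ledge, and the screwdriver and the tape roll beside the chute, where they lie.

Things in the scene. Friction and masses are not known exactly. Their poses are not given: they have to be found in the camera images.
- drop_chute: grey sheet-steel fixture fixed to the worktop: raised ledge, chute, catch pan in one line along its y. Origin on the worktop below the middle of the ledge's open end; the ledge lies on its +y side, chute and pan on its -y side, so parts are pushed off along -y. Past the open end a smooth steel slide falls at 48 degrees from z = 80 mm to y = -85 mm between cheeks 124 mm apart, 106 mm high.
- ledge_edge (a point): middle of the ledge's open end, on its top surface, 110 mm above the worktop; axes as the fixture's. The ledge runs from here 236 mm along +y, is 120 mm wide inside (60 mm to either side) and has 11 mm high curbs along both sides and at its closed end.
- gate (a joint): aluminium plate gate across the open end of the ledge: slides along the fixture's +x; 0 = shut, 0.125 m = fully open (end stop), where the mouth is clear. Plate 134 mm wide, 6 mm thick, 8 mm past the ledge's end, standing 25 mm above the ledge top. Starts shut or nearly shut, stays where it is left; takes about 2 N to slide.
- gate_grip (a point): centre of the black grip block on top of the gate: 44 mm along the fixture's x (the sliding direction), 14 mm thick along the fixture's y, 28 mm high. 148 mm above the worktop (38 mm above the ledge top); in the fixture's frame at x = -20 mm plus the gate's joint value, y = -8 mm.
- pan (a point): middle of the floor of the open-topped catch pan, axes as the fixture's. The pan is 124 mm wide, reaches from 85 to 204 mm past the ledge's open end, floor 4 mm above the worktop, walls 46 mm high.
- heat_sink: bare aluminium heat sink with fins up, 60 x 64 x 30 mm (x, y, z), about 120 g, lying on the ledge between the gate and the relay board, turned at most 0.2 rad in the lane (64 mm side about along it). It tips over once its middle passes the ledge end and slides down by itself. Origin at the centre of its underside.
- relay_board: relay board, 50 x 70 x 17 mm (x, y, z), lying across the closed end of the ledge, its 70 mm length across the lane; about 60 to 85 mm of free ledge between it and the heat sink. Origin at the centre of its underside. Must stay where it lies.
- driver_white: white screwdriver, 150 mm long, 22 mm thick, lying on the worktop in front of (robot side of) the fixture. Leave alone.
- tape_black: roll of tape, 60 mm across, 18 mm high, lying on the worktop behind the chute. Leave alone.
Not all that is in view belongs to the job. There is more than one size of the heat_sink; the job needs the smallest.

How it is judged:
On the way, in this order (a step that is already met when the one before it is completed fails the run):
1. the gate is open (at least 112 of 125 mm) (value of joint gate above 0.112 m), for 0.2 s.
2. the heat sink lies in the catch pan (y of heat_sink in the frame of drop_chute between -0.204 and -0.08 m and z of heat_sink in the frame of drop_chute below 0.05 m and horizontal distance between heat_sink and pan below 0.08 m), for 0.2 s.
At the end, for the whole second after the job is handed in: the heat sink rests in the catch pan (its origin between 80 and 204 mm past the ledge's end, within 80 mm of the pan's middle, less than 50 mm above the worktop), the gate is shut to within 8 mm, and the relay board is within 20 mm of where it lay on the ledge (all of step 2 and linear speed of heat_sink below 0.02 m/s and value of joint gate below 0.008 m and distance of relay_board from where it was at the start of the episode below 0.02 m); the robot touches nothing.
It fails at once if the heat sink is lifted off the ledge (its underside's centre more than 25 mm above the ledge top) (z of heat_sink in the frame of drop_chute above 0.135 m).
It fails at once if the relay board, the screwdriver or the tape roll is moved more than 20 mm (distance of any of relay_board, driver_white, tape_black from where it was at the start of the episode above 0.02 m).
It also fails if it takes over 67 s, if anything falls off the work surface, if the arm or the gripper's body presses on something with over 40 N, if the wrist force passes 120 N, or if a joint passes its speed limit or range.

## Robot

A 6-joint arm with a two-finger parallel gripper is mounted at the origin on a cart in front of the work surface, level with it; the furniture and walls round the work are solid. World frame = base frame: x ahead of the robot, y to its left, z up, the work surface at z = 0. Lengths are in m, angles in rad, forces in N, time in s.
With the tool pointing down it reaches from about 0.4 to 0.825 m from the base axis. Payload 7 kg.
Tool frame: the origin (TCP) lies at the very end of the fingers, on their centre line; the grasp point (between the pads) lies 19 mm behind it (manip.pinch_z is the distance from the TCP to the grasp point, in m); z points along the fingers, y is the line along which they close (so a half turn about z gives the same grasp; the last joint's range is limited). The gripper opens to 88 mm and grips with 3 to 60 N. Pads are 19 mm wide; open, the fingers measure 130 mm over their backs; the gripper's body (78 mm by 193 mm) begins 47 mm behind the grasp point.
Start: joints at [1.478, 0.359, 0.012, 0, -1.224, -0.288], TCP at [0.251, 0.627, 0.198] pointing down, gripper open.
Joint ranges: [-3.07, 3.07], [-1.43, 2.12], [-1.02, 1.25], [-3.03, 1.67], [-3.05, -0], [-3.03, 3.03]. Speed limits (rad/s): [2.39, 2.39, 3.01, 3.14, 3.14, 3.14].

## Interface

Orientations are given as a 3x3 rotation matrix whose columns are the frame's x, y, z axes.
In Python, from plant import manip gives the robot as it stands.
- The arm moves only by the tool move_arm, never from a script. Its argument "deltas" is a list of rows, each an object of numbers: "ax", "ay", "az": the turn, a rotation vector about the world's x, y, z in degrees; "tx", "ty", "tz": the shift along the world's x, y, z in m; "jaw": the closure in counts, from 0 (fully open) to 255 (shut). A call has exactly 5 rows; each row is the pose to reach, as a shift and turn from the pose commanded when the call began; what a row does not reach only later rows make up. A row lasts 1/10 s, in which the tool goes at most 50 mm and 8.59 degrees, less where a joint would pass 70% of its speed; a pose out of reach is approached as far as the arm can. A call with a gripper value outside its range is refused whole. The fingers move at their own pace and stop on an object; the grip force is fixed at half the most. Time passes only in rows, so rows that repeat a pose let the fingers close, or fill a call up. It gives the time, the measured TCP pose, the force, the opening and the grip force at its end, in the units of the state.
- manip.get_obs(): the state, without advancing time (a new reading comes with each control period).
- manip.camera(name): name is "scene" or "top"; returns (picture, depth): 384x512x3 uint8, red, green, blue; 384x512 float32, m along the optical axis (not along the pixel's ray), 0 where there is no reading.
- manip.calibration(name): a dict with "camera_matrix" (3x3 intrinsics, pixels), "R" (3x3) and "t" (3): a world point X has camera coordinates R X + t. Camera axes: x right, y down, z forward; pixel columns grow to the right and rows downward; lengths in m; the calibration is good to about 2 mm. A picture is of the moment at which its call begins. calibration takes no time and is no camera call.
- manip.finish_job(): hands the job in; it is judged then, once.
The state is a dict: "clock": time; "joints": joint angles; "dq": joint speeds; "tau": joint torques, N m; "ee_pos": TCP position; "orientation": TCP orientation; "contact_force": force on the tool from outside, world axes, zero at the start; "wrist_torque": the same for the moment, N m; "finger_gap": opening from 0.0 (shut) to 1.0 (fully open); "grasp_force": force on a finger pad.
Only numpy, scipy, OpenCV 4.12 (cv2) and the standard library are available. Lean on these libraries where they do the work, as an engineer would, in place of code of your own. Each camera call takes 0.05 s, during which the arm holds its last target. There are 200 camera calls.

## Working session

There is one attempt and no reset: what is moved stays moved. The work goes in short steps, Python scripts to look and compute and a tool call to move; the robot and the scene stay as the last step left them, time stands still between calls to the robot, and variables do not carry over. Pictures are saved under pics/ and viewed, at most 10 in all, crops included, and the job is handed in when it is done.

Besides the shell and the picture viewer there is one more tool, called after "Call:" by a JSON object that holds its "name" and its "arguments". move_arm: Moves the arm, as the interface text tells. Its arguments: {"type":"object","properties":{"deltas":{"type":"array"}},"required":["deltas"]}

```bash
mkdir -p pics; cat > h.py <<'E'
import numpy as np, cv2
from plant import manip
def grab(n,name):
    im,d=manip.camera(n); cv2.imwrite(f'pics/{name}.png',im[:,:,::-1]); np.savez(f'pics/{name}.npz',im=im,d=d); return im,d
def pts(n,d):
    c=manip.calibration(n);K=np.array(c['camera_matrix']);R=np.array(c['R']);t=np.array(c['t'])
    v,u=np.mgrid[:d.shape[0],:d.shape[1]]
    P=np.stack([(u-K[0,2])/K[0,0]*d,(v-K[1,2])/K[1,1]*d,d],-1)
    return (P-t)@R
E
python3 - <<'E'
from h import *
for n in('scene','top'):
    grab(n,n+'0'); c=manip.calibration(n); print(n,c)
a=cv2.imread('pics/top0.png');b=cv2.imread('pics/scene0.png')
o=manip.get_obs();print(o)
E
```

```text
scene {'camera_matrix': array([[466.09184455,   0.        , 257.81596752],
       [  0.        , 466.09184455, 183.84109987],
       [  0.        ,   0.        ,   1.        ]]), 'R': array([[ 0.44802829, -0.8940025 , -0.00549368],
       [-0.50266391, -0.24681827, -0.82849849],
       [ 0.73932378,  0.37395224, -0.55996436]]), 't': array([-0.38082821,  0.35870042,  0.71610751])}
top {'camera_matrix': array([[407.43972465,   0.        , 248.99068342],
       [  0.        , 407.43972465, 192.41069793],
       [  0.        ,   0.        ,   1.        ]]), 'R': array([[ 0.01696552, -0.99959993,  0.02263062],
       [-0.98061087, -0.02105414, -0.19483082],
       [ 0.19522934, -0.01888642, -0.98057575]]), 't': array([-0.175319  ,  0.58693448,  1.0342481 ])}
{'clock': 0.1, 'joints': array([ 1.47811642e+00,  3.59288920e-01,  1.11489155e-02, -3.13134713e-04,
       -1.22407864e+00, -2.88102870e-01]), 'dq': array([-1.74020448e-03, -7.92687654e-04,  1.64458762e-03,  1.41301624e-03,
       -2.76747041e-04,  3.71593388e-05]), 'tau': array([-4.99848138e-04, -5.84165275e+01,  2.93749988e+01,  7.01554075e+00,
        1.01995678e-02, -4.62542789e-05]), 'ee_pos': array([0.25070959, 0.62620229, 0.19733192]), 'orientation': array([[ 9.28334399e-01, -3.71745966e-01, -4.24867655e-04],
       [-3.71746189e-01, -9.28333368e-01, -1.38894617e-03],
       [ 1.21916313e-04,  1.44734944e-03, -9.99998945e-01]]), 'contact_force': array([0.44821637, 0.89965497, 0.42416769]), 'wrist_torque': array([-0.0104254 ,  0.04744633, -0.01132115]), 'grasp_force': 0.0, 'finger_gap': 1.0005894042907244}
```

View pics/top0.png

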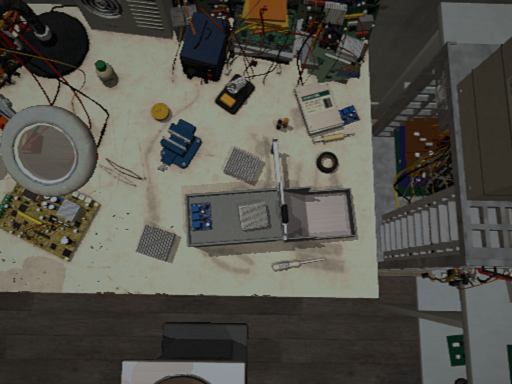

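View pics/scene0.png

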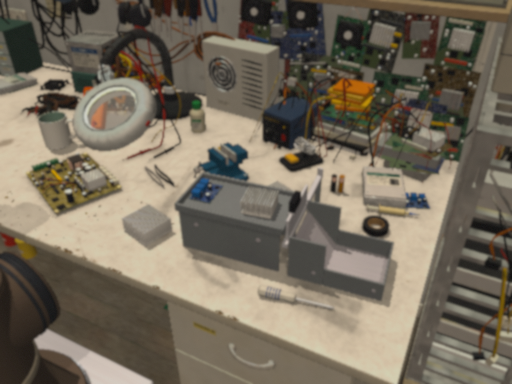

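The top view shows the ledge from the relay board (200,217) past the heat sink (254,216) to the gate grip (285,214). The gate rail runs up to (277,142), the pan is at (330,213), the driver at (298,265) and the tape at (327,162). The scene view agrees.

```bash
cat > meas.py <<'E'
from h import *
def meas(name):
    z=np.load(f'pics/{name}.npz');P=pts('top',z['d']);im=z['im']
    v,u=np.mgrid[:384,:512]
    box=(u>170)&(u<370)&(v>125)&(v<260)&(z['d']>0)
    L=box&(abs(P[...,2]-.110)<.004)&(u<278)
    print('ledge n',L.sum(),np.median(P[L][:,2]))
    led=box&(P[...,2]>.104)&(P[...,2]<.126)&(u<279)&(v>180)
    r=cv2.minAreaRect((P[led][:,:2]*1000).astype(np.float32));print('ledge rect',r,cv2.boxPoints(r).tolist())
    pan=box&(P[...,2]>.035)&(P[...,2]<.055)&(u>290)&(v>180)
    r=cv2.minAreaRect((P[pan][:,:2]*1000).astype(np.float32));print('pan rect',r,cv2.boxPoints(r).tolist())
    g=box&(P[...,2]>.150)&(v>180); print('grip',g.sum(),np.median(P[g],0) if g.any() else 0, P[g].min(0),P[g].max(0))
    for n,a,b in(('hs',235,274),('relay',188,216)):
        m=box&(P[...,2]>(.132 if n=='hs' else .1165))&(P[...,2]<.145)&(u>a)&(u<b)&(v>200)&(v<233)
        r=cv2.minAreaRect((P[m][:,:2]*1000).astype(np.float32));print(n,m.sum(),r,P[m].max(0),P[m].min(0))
if __name__=='__main__':
    meas('top0')
    z=np.load('pics/top0.npz');im=cv2.resize(z['im'][130:260,175:370,::-1],(780,520),interpolation=cv2.INTER_CUBIC);cv2.imwrite('pics/crop0.png',im)
E
python3 meas.py
```

```text
ledge n 3311 0.11043429311266084
ledge rect ((522.9196166992188, -124.35570526123047), (145.10711669921875, 241.3564453125), 5.542230606079102) [[439.0502014160156, -11.248802185058594], [462.3602600097656, -251.47695922851562], [606.7890625, -237.46261596679688], [583.47900390625, 2.7655487060546875]]
pan rect ((538.89990234375, -363.806884765625), (133.4705047607422, 167.2152862548828), 5.258955955505371) [[464.78228759765625, -286.6679382324219], [480.10882568359375, -453.1793518066406], [613.0175170898438, -440.9458312988281], [597.6909790039062, -274.4344177246094]]
grip 110 [ 0.52102997 -0.24717069  0.16189255] [ 0.49968768 -0.25459395  0.15344915] [ 0.54342747 -0.24005911  0.16541095]
hs 228 ((518.239501953125, -171.71337890625), (59.93307876586914, 64.01488494873047), 10.437226295471191) [ 0.55347624 -0.13589106  0.14482959] [ 0.48498759 -0.20800727  0.13224633]
relay 197 ((513.4842529296875, -45.7022705078125), (64.69223022460938, 51.88363265991211), 2.6505727767944336) [ 0.5469954  -0.01895285  0.13267094] [ 0.4807278  -0.0701205   0.11653879]
```

View pics/crop0.png

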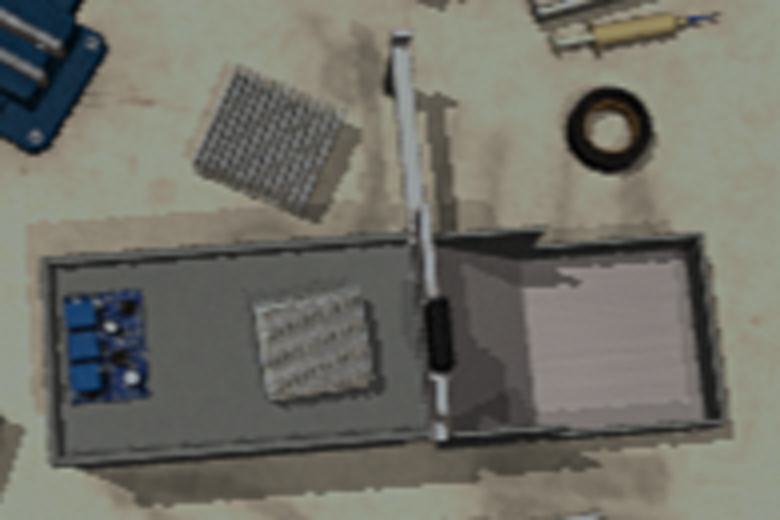

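Fixture yaw is about +5.5°, the ledge edge is near (0.533, -0.238) and the grip is at (0.521, -0.247). I'll keep tool y along the fixture's x, so the jaws can grip the 44 mm block. First I move above the grip.

Call:
{"name": "move_arm", "arguments": {"deltas": [{"tx": 0.0135,"ty": -0.0437,"tz": 0.004,"az": -7.8,"jaw": 0},{"tx": 0.027,"ty": -0.0874,"tz": 0.008,"az": -15.6,"jaw": 0},{"tx": 0.0405,"ty": -0.1311,"tz": 0.012,"az": -23.4,"jaw": 0},{"tx": 0.054,"ty": -0.1748,"tz": 0.016,"az": -31.2,"jaw": 0},{"tx": 0.0675,"ty": -0.2185,"tz": 0.02,"az": -39,"jaw": 0}]}}

```text
schema error: expected keys ax, ay, az, tx, ty, tz, jaw
```

Call:
{"name": "move_arm", "arguments": {"deltas": [{"tx": 0.0135,"ty": -0.0437,"az": -7.8,"jaw": 0},{"tx": 0.027,"ty": -0.0874,"az": -15.6,"jaw": 0},{"tx": 0.0405,"ty": -0.1311,"az": -23.7,"jaw": 0},{"tx": 0.054,"ty": -0.1748,"az": -23.7,"jaw": 0},{"tx": 0.0675,"ty": -0.2185,"az": -23.7,"jaw": 0}]}}

```text
schema error: expected keys ax, ay, az, tx, ty, tz, jaw
```

Call:
{"name": "move_arm", "arguments": {"deltas": [{"tx": 0.0135,"ty": -0.0437,"jaw": 0},{"tx": 0.027,"ty": -0.0874,"jaw": 0},{"tx": 0.0405,"ty": -0.1311,"jaw": 0},{"tx": 0.054,"ty": -0.1748,"jaw": 0},{"tx": 0.0675,"ty": -0.2185,"jaw": 0}]}}

```text
schema error: expected keys ax, ay, az, tx, ty, tz, jaw
```

Call:
{"name": "move_arm", "arguments": {"deltas": [{"tx": 0.0135,"ty": -0.0437,"jaw": 0},{"tx": 0.027,"ty": -0.0874,"jaw": 0},{"tx": 0.0405,"ty": -0.1311,"jaw": 0},{"tx": 0.054,"ty": -0.1748,"jaw": 0},{"tx": 0.0675,"ty": -0.2185,"jaw": 0}]}}

```text
schema error: expected keys ax, ay, az, tx, ty, tz, jaw
```

All keys are needed in every row.

Call:
{"name": "move_arm", "arguments": {"deltas": [{"ax": 0,"ay": 0,"az": -7.8,"tx": 0.0135,"ty": -0.0437,"tz": 0.004,"jaw": 0},{"ax": 0,"ay": 0,"az": -15.6,"tx": 0.027,"ty": -0.0874,"tz": 0.008,"jaw": 0},{"ax": 0,"ay": 0,"az": -23.4,"tx": 0.0405,"ty": -0.1311,"tz": 0.012,"jaw": 0},{"ax": 0,"ay": 0,"az": -31.2,"tx": 0.054,"ty": -0.1748,"tz": 0.016,"jaw": 0},{"ax": 0,"ay": 0,"az": -39,"tx": 0.0675,"ty": -0.2185,"tz": 0.02,"jaw": 0}]}}

```text
clock: 0.6
ee_pos: [0.3185, 0.406, 0.2179]
orientation: [[0.483, -0.876, -0.0], [-0.876, -0.483, -0.001], [0.0, 0.001, -1.0]]
contact_force: [2.1, 0.4, 1.2]
finger_gap: 0.999
grasp_force: 0.0
```

Call:
{"name": "move_arm", "arguments": {"deltas": [{"ax": 0,"ay": 0,"az": -7.8,"tx": 0.0135,"ty": -0.0437,"tz": 0,"jaw": 0},{"ax": 0,"ay": 0,"az": -15.6,"tx": 0.027,"ty": -0.0874,"tz": 0,"jaw": 0},{"ax": 0,"ay": 0,"az": -23.7,"tx": 0.0405,"ty": -0.1311,"tz": 0,"jaw": 0},{"ax": 0,"ay": 0,"az": -23.7,"tx": 0.054,"ty": -0.1748,"tz": 0,"jaw": 0},{"ax": 0,"ay": 0,"az": -23.7,"tx": 0.0675,"ty": -0.2185,"tz": 0,"jaw": 0}]}}

```text
clock: 1.1
ee_pos: [0.3858, 0.1878, 0.2182]
orientation: [[0.096, -0.995, 0.0], [-0.995, -0.096, 0.0], [-0.0, -0.0, -1.0]]
contact_force: [0.7, 0.5, 0.6]
finger_gap: 1.002
grasp_force: 0.0
```

Call:
{"name": "move_arm", "arguments": {"deltas": [{"ax": 0,"ay": 0,"az": 0,"tx": 0.0135,"ty": -0.0437,"tz": 0,"jaw": 0},{"ax": 0,"ay": 0,"az": 0,"tx": 0.027,"ty": -0.0874,"tz": 0,"jaw": 0},{"ax": 0,"ay": 0,"az": 0,"tx": 0.0405,"ty": -0.1311,"tz": 0,"jaw": 0},{"ax": 0,"ay": 0,"az": 0,"tx": 0.054,"ty": -0.1748,"tz": 0,"jaw": 0},{"ax": 0,"ay": 0,"az": 0,"tx": 0.0675,"ty": -0.2185,"tz": 0,"jaw": 0}]}}

```text
clock: 1.6
ee_pos: [0.4534, -0.0308, 0.2183]
orientation: [[0.096, -0.995, 0.0], [-0.995, -0.096, 0.0], [-0.0, -0.0, -1.0]]
contact_force: [1.5, 1.2, 0.1]
finger_gap: 1.001
grasp_force: 0.0
```

Call:
{"name": "move_arm", "arguments": {"deltas": [{"ax": 0,"ay": 0,"az": 0,"tx": 0.0135,"ty": -0.0437,"tz": 0,"jaw": 0},{"ax": 0,"ay": 0,"az": 0,"tx": 0.027,"ty": -0.0874,"tz": 0,"jaw": 0},{"ax": 0,"ay": 0,"az": 0,"tx": 0.0405,"ty": -0.1311,"tz": 0,"jaw": 0},{"ax": 0,"ay": 0,"az": 0,"tx": 0.054,"ty": -0.1748,"tz": 0,"jaw": 0},{"ax": 0,"ay": 0,"az": 0,"tx": 0.0675,"ty": -0.2185,"tz": 0,"jaw": 0}]}}

```text
clock: 2.1
ee_pos: [0.5209, -0.2494, 0.2178]
orientation: [[0.095, -0.995, -0.0], [-0.995, -0.095, 0.0], [-0.0, 0.0, -1.0]]
contact_force: [0.6, 0.1, -0.1]
finger_gap: 1.0
grasp_force: 0.0
```

Call:
{"name": "move_arm", "arguments": {"deltas": [{"ax": 0,"ay": 0,"az": 0,"tx": 0,"ty": 0.002,"tz": -0.03,"jaw": 0},{"ax": 0,"ay": 0,"az": 0,"tx": 0,"ty": 0.002,"tz": -0.055,"jaw": 0},{"ax": 0,"ay": 0,"az": 0,"tx": 0,"ty": 0.002,"tz": -0.068,"jaw": 0},{"ax": 0,"ay": 0,"az": 0,"tx": 0,"ty": 0.002,"tz": -0.076,"jaw": 0},{"ax": 0,"ay": 0,"az": 0,"tx": 0,"ty": 0.002,"tz": -0.076,"jaw": 0}]}}

```text
clock: 2.6
ee_pos: [0.5207, -0.245, 0.1417]
orientation: [[0.096, -0.995, -0.001], [-0.995, -0.096, 0.0], [-0.0, 0.001, -1.0]]
contact_force: [0.9, -0.7, 0.5]
finger_gap: 0.997
grasp_force: 0.0
```

Call:
{"name": "move_arm", "arguments": {"deltas": [{"ax": 0,"ay": 0,"az": 0,"tx": 0,"ty": 0,"tz": 0,"jaw": 90},{"ax": 0,"ay": 0,"az": 0,"tx": 0,"ty": 0,"tz": 0,"jaw": 110},{"ax": 0,"ay": 0,"az": 0,"tx": 0,"ty": 0,"tz": 0,"jaw": 140},{"ax": 0,"ay": 0,"az": 0,"tx": 0,"ty": 0,"tz": 0,"jaw": 140},{"ax": 0,"ay": 0,"az": 0,"tx": 0,"ty": 0,"tz": 0,"jaw": 140}]}}

```text
clock: 3.1
ee_pos: [0.521, -0.2453, 0.1425]
orientation: [[0.096, -0.995, 0.001], [-0.995, -0.096, -0.0], [0.0, -0.001, -1.0]]
contact_force: [0.2, -0.5, 0.5]
finger_gap: 0.608
grasp_force: 0.0
```

Call:
{"name": "move_arm", "arguments": {"deltas": [{"ax": 0,"ay": 0,"az": 0,"tx": 0,"ty": 0,"tz": 0,"jaw": 150},{"ax": 0,"ay": 0,"az": 0,"tx": 0,"ty": 0,"tz": 0,"jaw": 150},{"ax": 0,"ay": 0,"az": 0,"tx": 0,"ty": 0,"tz": 0,"jaw": 150},{"ax": 0,"ay": 0,"az": 0,"tx": 0,"ty": 0,"tz": 0,"jaw": 150},{"ax": 0,"ay": 0,"az": 0,"tx": 0,"ty": 0,"tz": 0,"jaw": 150}]}}

```text
clock: 3.6
ee_pos: [0.5209, -0.2454, 0.1421]
orientation: [[0.096, -0.995, -0.0], [-0.995, -0.096, -0.0], [0.0, 0.0, -1.0]]
contact_force: [0.6, 0.1, 0.3]
finger_gap: 0.407
grasp_force: 0.0
```

The gap is 36 mm with no force, so nothing is gripped. I'll look.

```bash
python3 - <<'E'
from h import *
a,_=grab('scene','s1');b,d=grab('top','t1')
A=cv2.resize(a[140:300,170:400],(575,400));
B=cv2.resize(b[130:260,225:330],(323,400))
cv2.imwrite('pics/c1.png',np.hstack([A,B])[:,:520+378,::-1][:, :898][:, :800] if 0 else cv2.resize(np.hstack([A,B]),(800,356))[:,:,::-1])
E
```

```text
(no output)
```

View pics/c1.png

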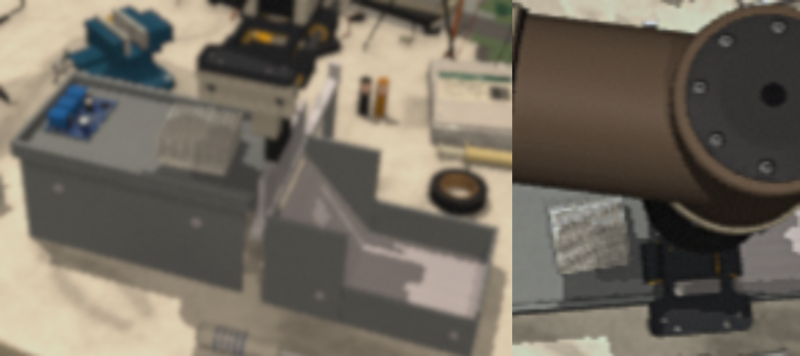

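```bash
python3 - <<'E'
from h import *
for n in('scene0','s1'):
    z=np.load(f'pics/{n}.npz');P=pts('scene',z['d']);im=z['im'].astype(int)
    dark=(im.sum(2)<110)&(P[...,2]>.125)&(P[...,2]<.175)&(z['d']>0)&(abs(P[...,0]-.53)<.12)&(abs(P[...,1]+.247)<.05)
    v,u=np.nonzero(dark);Q=P[dark]
    print(n,dark.sum());
    for a,b in((.125,.135),(.135,.14),(.14,.15),(.15,.157),(.157,.163),(.163,.175)):
        q=Q[(Q[:,2]>a)&(Q[:,2]<b)]
        if len(q):print(a,len(q),np.percentile(q,[2,50,98],axis=0)[:,:2].round(3).tolist())
    if n=='s1':
        cv2.imwrite('pics/c2.png',cv2.resize(z['im'][150:230,240:340,::-1],(750,600),interpolation=cv2.INTER_CUBIC))
E
```

```text
scene0 118
0.135 2 [[0.503, -0.252], [0.503, -0.25], [0.503, -0.248]]
0.14 38 [[0.499, -0.255], [0.504, -0.252], [0.535, -0.246]]
0.15 25 [[0.5, -0.254], [0.503, -0.252], [0.53, -0.246]]
0.157 52 [[0.501, -0.254], [0.516, -0.25], [0.532, -0.245]]
0.163 1 [[0.513, -0.251], [0.513, -0.251], [0.513, -0.251]]
s1 78
0.135 2 [[0.501, -0.253], [0.502, -0.252], [0.502, -0.251]]
0.14 35 [[0.5, -0.254], [0.505, -0.252], [0.536, -0.246]]
0.15 27 [[0.499, -0.255], [0.502, -0.253], [0.53, -0.247]]
0.157 14 [[0.499, -0.255], [0.52, -0.252], [0.527, -0.249]]
```

View pics/c2.png

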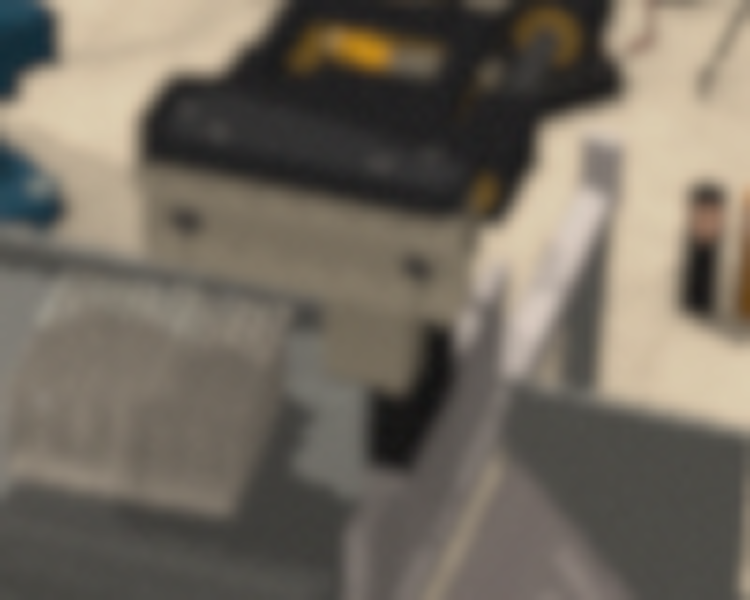

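```bash
python3 - <<'E'
from h import *
z=np.load('pics/s1.npz');P=pts('scene',z['d'])
for u,v in((285,194),(289,194),(293,194),(289,198),(293,200),(270,180),(290,207),(296,196),(293,206),(299,201)): print(u,v,P[v,u].round(4),z['im'][v,u])
print(manip.get_obs()['ee_pos'], manip.get_obs()['finger_gap'],manip.pinch_z)
E
```

```text
285 194 [ 0.4869 -0.2406  0.186 ] [115 106  89]
289 194 [ 0.4894 -0.2478  0.1866] [115 105  90]
293 194 [ 0.4872 -0.2568  0.1909] [111 103  87]
289 198 [ 0.4861 -0.2494  0.18  ] [117 108  91]
293 200 [ 0.489  -0.2566  0.1758] [106  97  83]
270 180 [ 0.4313 -0.235   0.2493] [120 110  93]
290 207 [ 0.5012 -0.2461  0.1475] [31 30 26]
296 196 [ 0.5209 -0.2499  0.1625] [59 55 46]
293 206 [ 0.4995 -0.253   0.1533] [24 23 22]
299 201 [ 0.5365 -0.2509  0.1404] [38 35 33]
[ 0.52085433 -0.24539936  0.14213768] 0.41465212535539153 0.0188
```

```bash
python3 - <<'E'
from h import *
z=np.load('pics/s1.npz');P=pts('scene',z['d'])
for u in(286,290,293):
  print(u,[(v,P[v,u].round(3).tolist(),int(z['im'][v,u].sum())) for v in range(184,210,2)])
o=manip.get_obs();print(o['joints'])
E
```

```text
286 [(184, [0.433, -0.264, 0.249], 326), (186, [0.436, -0.263, 0.243], 347), (188, [0.434, -0.264, 0.24], 352), (190, [0.483, -0.244, 0.199], 323), (192, [0.486, -0.243, 0.192], 308), (194, [0.485, -0.243, 0.188], 312), (196, [0.487, -0.243, 0.182], 317), (198, [0.487, -0.243, 0.178], 317), (200, [0.488, -0.243, 0.172], 312), (202, [0.562, -0.212, 0.109], 339), (204, [0.554, -0.216, 0.11], 334), (206, [0.547, -0.219, 0.11], 328), (208, [0.538, -0.223, 0.112], 324)]
290 [(184, [0.434, -0.271, 0.25], 322), (186, [0.434, -0.271, 0.246], 329), (188, [0.435, -0.271, 0.241], 345), (190, [0.435, -0.271, 0.237], 341), (192, [0.487, -0.251, 0.194], 314), (194, [0.485, -0.252, 0.191], 312), (196, [0.488, -0.25, 0.183], 317), (198, [0.487, -0.251, 0.18], 318), (200, [0.486, -0.252, 0.176], 298), (202, [0.5, -0.246, 0.16], 176), (204, [0.499, -0.247, 0.156], 103), (206, [0.5, -0.247, 0.151], 94), (208, [0.5, -0.247, 0.146], 88)]
293 [(184, [0.435, -0.277, 0.251], 285), (186, [0.433, -0.277, 0.248], 289), (188, [0.435, -0.277, 0.243], 343), (190, [0.435, -0.277, 0.239], 345), (192, [0.487, -0.257, 0.196], 313), (194, [0.487, -0.257, 0.191], 301), (196, [0.488, -0.257, 0.186], 302), (198, [0.487, -0.257, 0.182], 299), (200, [0.489, -0.257, 0.176], 286), (202, [0.499, -0.253, 0.163], 187), (204, [0.502, -0.252, 0.156], 78), (206, [0.5, -0.253, 0.153], 69), (208, [0.504, -0.251, 0.145], 71)]
[-1.00651603e-01  2.40046621e-01 -2.90494060e-01  5.99413610e-05
 -1.04032738e+00  1.96324097e-01]
```

The fingers physically end at z ≈ 0.171, just above the 0.162 block top, while the reported TCP z is 0.142. So true height is reported height + 0.029. I'll reopen, lower by 0.028 and grip again.

Call:
{"name": "move_arm", "arguments": {"deltas": [{"ax": 0,"ay": 0,"az": 0,"tx": 0,"ty": 0,"tz": 0,"jaw": 30},{"ax": 0,"ay": 0,"az": 0,"tx": 0,"ty": 0,"tz": 0,"jaw": 30},{"ax": 0,"ay": 0,"az": 0,"tx": 0,"ty": 0,"tz": 0,"jaw": 30},{"ax": 0,"ay": 0,"az": 0,"tx": 0,"ty": 0,"tz": 0,"jaw": 30},{"ax": 0,"ay": 0,"az": 0,"tx": 0,"ty": 0,"tz": 0,"jaw": 30}]}}

```text
clock: 4.2
ee_pos: [0.5209, -0.2454, 0.1422]
orientation: [[0.096, -0.995, 0.0], [-0.995, -0.096, -0.0], [0.0, -0.0, -1.0]]
contact_force: [-0.1, -0.1, -0.7]
finger_gap: 0.806
grasp_force: 0.0
```

Call:
{"name": "move_arm", "arguments": {"deltas": [{"ax": 0,"ay": 0,"az": 0,"tx": 0,"ty": 0,"tz": 0,"jaw": 30},{"ax": 0,"ay": 0,"az": 0,"tx": 0,"ty": 0,"tz": 0,"jaw": 30},{"ax": 0,"ay": 0,"az": 0,"tx": 0,"ty": 0,"tz": -0.005,"jaw": 30},{"ax": 0,"ay": 0,"az": 0,"tx": 0,"ty": 0,"tz": -0.01,"jaw": 30},{"ax": 0,"ay": 0,"az": 0,"tx": 0,"ty": 0,"tz": -0.015,"jaw": 30}]}}

```text
clock: 4.7
ee_pos: [0.5207, -0.2453, 0.1265]
orientation: [[0.096, -0.995, -0.0], [-0.995, -0.096, 0.0], [-0.0, 0.0, -1.0]]
contact_force: [-0.7, 0.6, 0.3]
finger_gap: 0.885
grasp_force: 0.0
```

Call:
{"name": "move_arm", "arguments": {"deltas": [{"ax": 0,"ay": 0,"az": 0,"tx": 0,"ty": 0,"tz": -0.005,"jaw": 30},{"ax": 0,"ay": 0,"az": 0,"tx": 0,"ty": 0,"tz": -0.009,"jaw": 30},{"ax": 0,"ay": 0,"az": 0,"tx": 0,"ty": 0,"tz": -0.012,"jaw": 30},{"ax": 0,"ay": 0,"az": 0,"tx": 0,"ty": 0,"tz": -0.013,"jaw": 30},{"ax": 0,"ay": 0,"az": 0,"tx": 0,"ty": 0,"tz": -0.013,"jaw": 30}]}}

```text
clock: 5.2
ee_pos: [0.5209, -0.2454, 0.114]
orientation: [[0.096, -0.995, -0.0], [-0.995, -0.096, -0.0], [-0.0, 0.0, -1.0]]
contact_force: [0.5, 0.5, -0.2]
finger_gap: 0.881
grasp_force: 0.0
```

```bash
python3 - <<'E'
from h import *
a,d=grab('scene','s2');P=pts('scene',d)
cv2.imwrite('pics/c3.png',cv2.resize(a[150:230,240:340,::-1],(750,600),interpolation=cv2.INTER_CUBIC))
for u in(280,286,290):
  print(u,[(v,P[v,u].round(3).tolist()) for v in range(190,216,2)])
E
```

```text
280 [(190, [0.43, -0.255, 0.235]), (192, [0.429, -0.255, 0.232]), (194, [0.434, -0.253, 0.224]), (196, [0.432, -0.254, 0.221]), (198, [0.434, -0.254, 0.215]), (200, [0.434, -0.254, 0.211]), (202, [0.462, -0.242, 0.184]), (204, [0.463, -0.241, 0.179]), (206, [0.463, -0.241, 0.174]), (208, [0.465, -0.241, 0.168]), (210, [0.466, -0.24, 0.162]), (212, [0.465, -0.241, 0.158]), (214, [0.465, -0.241, 0.154])]
286 [(190, [0.425, -0.268, 0.242]), (192, [0.427, -0.267, 0.236]), (194, [0.425, -0.268, 0.234]), (196, [0.433, -0.265, 0.224]), (198, [0.435, -0.265, 0.218]), (200, [0.434, -0.265, 0.215]), (202, [0.433, -0.266, 0.211]), (204, [0.463, -0.253, 0.182]), (206, [0.463, -0.253, 0.178]), (208, [0.466, -0.253, 0.171]), (210, [0.465, -0.253, 0.167]), (212, [0.466, -0.253, 0.162]), (214, [0.466, -0.253, 0.157])]
290 [(190, [0.426, -0.275, 0.244]), (192, [0.429, -0.274, 0.237]), (194, [0.429, -0.274, 0.234]), (196, [0.433, -0.273, 0.226]), (198, [0.435, -0.272, 0.22]), (200, [0.435, -0.272, 0.216]), (202, [0.435, -0.272, 0.212]), (204, [0.466, -0.26, 0.183]), (206, [0.467, -0.26, 0.178]), (208, [0.468, -0.26, 0.172]), (210, [0.47, -0.259, 0.166]), (212, [0.469, -0.26, 0.162]), (214, [0.47, -0.259, 0.156])]
```

View pics/c3.png

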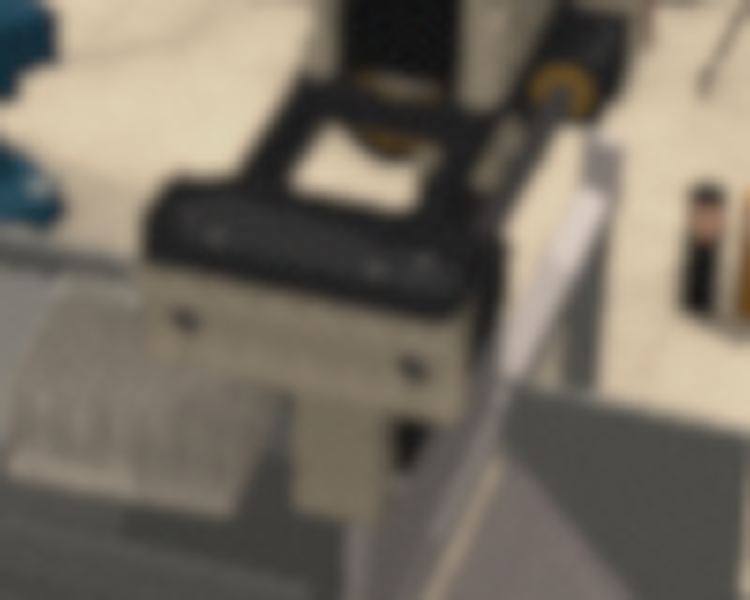

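The finger now stands in front of the block, at crop (340,450) with its end near z ≈ 0.143. I'll close.

Call:
{"name": "move_arm", "arguments": {"deltas": [{"ax": 0,"ay": 0,"az": 0,"tx": 0,"ty": 0,"tz": 0,"jaw": 150},{"ax": 0,"ay": 0,"az": 0,"tx": 0,"ty": 0,"tz": 0,"jaw": 150},{"ax": 0,"ay": 0,"az": 0,"tx": 0,"ty": 0,"tz": 0,"jaw": 150},{"ax": 0,"ay": 0,"az": 0,"tx": 0,"ty": 0,"tz": 0,"jaw": 150},{"ax": 0,"ay": 0,"az": 0,"tx": 0,"ty": 0,"tz": 0,"jaw": 150}]}}

```text
clock: 5.75
ee_pos: [0.5211, -0.2453, 0.1142]
orientation: [[0.096, -0.995, 0.001], [-0.995, -0.096, -0.0], [0.0, -0.001, -1.0]]
contact_force: [-0.3, 0.9, 0.1]
finger_gap: 0.502
grasp_force: 30.0
```

Call:
{"name": "move_arm", "arguments": {"deltas": [{"ax": 0,"ay": 0,"az": 0,"tx": 0,"ty": 0,"tz": 0,"jaw": 150},{"ax": 0,"ay": 0,"az": 0,"tx": 0,"ty": 0,"tz": 0,"jaw": 150},{"ax": 0,"ay": 0,"az": 0,"tx": 0,"ty": 0,"tz": 0,"jaw": 150},{"ax": 0,"ay": 0,"az": 0,"tx": 0,"ty": 0,"tz": 0,"jaw": 150},{"ax": 0,"ay": 0,"az": 0,"tx": 0,"ty": 0,"tz": 0,"jaw": 150}]}}

```text
clock: 6.25
ee_pos: [0.5211, -0.2454, 0.1142]
orientation: [[0.096, -0.995, 0.0], [-0.995, -0.096, -0.0], [0.0, -0.0, -1.0]]
contact_force: [1.5, 0.4, 0.1]
finger_gap: 0.499
grasp_force: 30.0
```

Gripped at 44 mm. I'll slide the gate open.

Call:
{"name": "move_arm", "arguments": {"deltas": [{"ax": 0,"ay": 0,"az": 0,"tx": 0.012,"ty": 0.0011,"tz": 0,"jaw": 150},{"ax": 0,"ay": 0,"az": 0,"tx": 0.032,"ty": 0.003,"tz": 0,"jaw": 150},{"ax": 0,"ay": 0,"az": 0,"tx": 0.055,"ty": 0.0052,"tz": 0,"jaw": 150},{"ax": 0,"ay": 0,"az": 0,"tx": 0.078,"ty": 0.0074,"tz": 0,"jaw": 150},{"ax": 0,"ay": 0,"az": 0,"tx": 0.098,"ty": 0.0093,"tz": 0,"jaw": 150}]}}

```text
clock: 6.75
ee_pos: [0.62, -0.236, 0.1143]
orientation: [[0.096, -0.995, -0.001], [-0.995, -0.096, -0.0], [0.0, 0.001, -1.0]]
contact_force: [-3.0, 1.2, 4.3]
finger_gap: 0.5
grasp_force: 30.0
```

Call:
{"name": "move_arm", "arguments": {"deltas": [{"ax": 0,"ay": 0,"az": 0,"tx": 0.006,"ty": 0.0006,"tz": 0,"jaw": 150},{"ax": 0,"ay": 0,"az": 0,"tx": 0.012,"ty": 0.0011,"tz": 0,"jaw": 150},{"ax": 0,"ay": 0,"az": 0,"tx": 0.016,"ty": 0.0015,"tz": 0,"jaw": 150},{"ax": 0,"ay": 0,"az": 0,"tx": 0.018,"ty": 0.0017,"tz": 0,"jaw": 150},{"ax": 0,"ay": 0,"az": 0,"tx": 0.019,"ty": 0.0018,"tz": 0,"jaw": 150}]}}

```text
clock: 7.25
ee_pos: [0.6342, -0.2346, 0.1142]
orientation: [[0.095, -0.995, -0.007], [-0.995, -0.095, 0.0], [-0.001, 0.007, -1.0]]
contact_force: [-14.5, 0.5, 10.7]
finger_gap: 0.496
grasp_force: 30.0
```

The end stop was reached (force rise at x=0.634, so shut is at x≈0.510). I'll relax, release and rise.

Call:
{"name": "move_arm", "arguments": {"deltas": [{"ax": 0,"ay": 0,"az": 0,"tx": -0.0035,"ty": 0,"tz": 0,"jaw": 150},{"ax": 0,"ay": 0,"az": 0,"tx": -0.0035,"ty": 0,"tz": 0,"jaw": 30},{"ax": 0,"ay": 0,"az": 0,"tx": -0.0035,"ty": 0,"tz": 0,"jaw": 30},{"ax": 0,"ay": 0,"az": 0,"tx": -0.0035,"ty": 0,"tz": 0,"jaw": 30},{"ax": 0,"ay": 0,"az": 0,"tx": -0.0035,"ty": 0,"tz": 0,"jaw": 30}]}}

```text
clock: 7.75
ee_pos: [0.6345, -0.2342, 0.1139]
orientation: [[0.096, -0.995, -0.0], [-0.995, -0.096, 0.0], [-0.0, 0.0, -1.0]]
contact_force: [0.0, -0.1, -0.4]
finger_gap: 0.802
grasp_force: 0.0
```

Call:
{"name": "move_arm", "arguments": {"deltas": [{"ax": 0,"ay": 0,"az": 0,"tx": 0,"ty": 0,"tz": 0.01,"jaw": 30},{"ax": 0,"ay": 0,"az": 0,"tx": 0,"ty": 0,"tz": 0.03,"jaw": 30},{"ax": 0,"ay": 0,"az": 0,"tx": 0,"ty": 0,"tz": 0.055,"jaw": 30},{"ax": 0,"ay": 0,"az": 0,"tx": 0,"ty": 0,"tz": 0.07,"jaw": 30},{"ax": 0,"ay": 0,"az": 0,"tx": 0,"ty": 0,"tz": 0.07,"jaw": 30}]}}

```text
clock: 8.25
ee_pos: [0.636, -0.2347, 0.1879]
orientation: [[0.096, -0.995, 0.005], [-0.995, -0.096, -0.001], [0.002, -0.005, -1.0]]
contact_force: [0.4, -0.3, 0.4]
finger_gap: 0.882
grasp_force: 0.0
```

Now go behind the heat sink: hover at (0.512, -0.102), with the jaw partly closed.

Call:
{"name": "move_arm", "arguments": {"deltas": [{"ax": 0,"ay": 0,"az": 0,"tx": -0.03,"ty": 0.033,"tz": 0,"jaw": 190},{"ax": 0,"ay": 0,"az": 0,"tx": -0.061,"ty": 0.066,"tz": 0,"jaw": 190},{"ax": 0,"ay": 0,"az": 0,"tx": -0.092,"ty": 0.1,"tz": 0,"jaw": 190},{"ax": 0,"ay": 0,"az": 0,"tx": -0.122,"ty": 0.132,"tz": 0,"jaw": 190},{"ax": 0,"ay": 0,"az": 0,"tx": -0.122,"ty": 0.132,"tz": 0,"jaw": 190}]}}

```text
clock: 8.75
ee_pos: [0.5091, -0.0998, 0.1846]
orientation: [[0.098, -0.995, 0.0], [-0.995, -0.098, 0.001], [-0.001, -0.0, -1.0]]
contact_force: [0.9, 0.5, 0.3]
finger_gap: 0.489
grasp_force: 0.0
```

Call:
{"name": "move_arm", "arguments": {"deltas": [{"ax": 0,"ay": 0,"az": 0,"tx": 0,"ty": 0,"tz": -0.02,"jaw": 190},{"ax": 0,"ay": 0,"az": 0,"tx": 0,"ty": 0,"tz": -0.04,"jaw": 190},{"ax": 0,"ay": 0,"az": 0,"tx": 0,"ty": 0,"tz": -0.05,"jaw": 190},{"ax": 0,"ay": 0,"az": 0,"tx": 0,"ty": 0,"tz": -0.05,"jaw": 190},{"ax": 0,"ay": 0,"az": 0,"tx": 0,"ty": 0,"tz": -0.05,"jaw": 190}]}}

```text
clock: 9.25
ee_pos: [0.5128, -0.1025, 0.1345]
orientation: [[0.095, -0.995, -0.0], [-0.995, -0.095, -0.0], [0.0, 0.0, -1.0]]
contact_force: [-0.2, 0.1, 0.2]
finger_gap: 0.255
grasp_force: 0.0
```

```bash
python3 - <<'E'
from h import *
a,d=grab('scene','s3');P=pts('scene',d)
cv2.imwrite('pics/c4.png',cv2.resize(a[140:260,170:330,::-1],(800,600),interpolation=cv2.INTER_CUBIC))
o=manip.get_obs();print(o['ee_pos'],o['finger_gap'])
# finger = pixels with x in range, list lower envelope
m=(P[...,0]>.46)&(P[...,0]<.56)&(abs(P[...,1]+.103)<.03)&(P[...,2]>.128)&(P[...,2]<.19)&(d>0)
v,u=np.nonzero(m);Q=P[m];print(m.sum(),Q.min(0),Q.max(0))
for uu in range(u.min(),u.max()+1,3):
    vv=v[u==uu].max(); print(uu,vv,P[vv,uu].round(3),a[vv,uu])
E
```

```text
[ 0.51302366 -0.10248226  0.13482361] 0.2548728778622617
194 [ 0.48233533 -0.11483851  0.16215934] [ 0.54048301 -0.0903367   0.1899934 ]
217 180 [ 0.485 -0.092  0.175] [104  99  89]
220 184 [ 0.484 -0.099  0.168] [113 106  95]
223 185 [ 0.485 -0.105  0.167] [111 104  92]
226 186 [ 0.487 -0.111  0.165] [114 107  94]
229 184 [ 0.498 -0.112  0.164] [100  95  84]
232 177 [ 0.523 -0.104  0.164] [73 72 66]
235 175 [ 0.53  -0.108  0.166] [67 67 65]
```

View pics/c4.png

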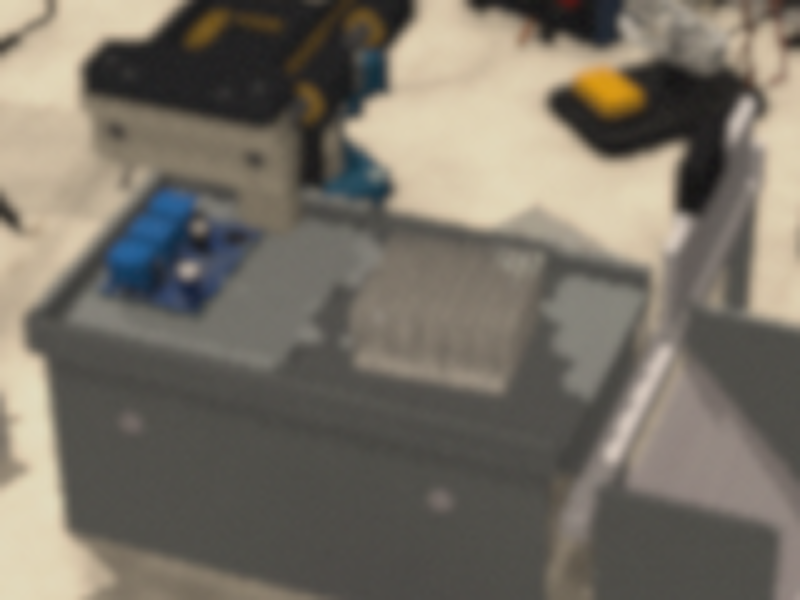

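The gate is open (grip at crop (710,160)). The fingers hang between relay and sink with their ends at z=0.163, so the +0.029 offset holds. Lowering 0.046.

Call:
{"name": "move_arm", "arguments": {"deltas": [{"ax": 0,"ay": 0,"az": 0,"tx": 0,"ty": 0,"tz": -0.015,"jaw": 190},{"ax": 0,"ay": 0,"az": 0,"tx": 0,"ty": 0,"tz": -0.03,"jaw": 190},{"ax": 0,"ay": 0,"az": 0,"tx": 0,"ty": 0,"tz": -0.04,"jaw": 190},{"ax": 0,"ay": 0,"az": 0,"tx": 0,"ty": 0,"tz": -0.045,"jaw": 190},{"ax": 0,"ay": 0,"az": 0,"tx": 0,"ty": 0,"tz": -0.045,"jaw": 190}]}}

```text
clock: 9.8
ee_pos: [0.5123, -0.1024, 0.089]
orientation: [[0.095, -0.995, -0.001], [-0.995, -0.095, -0.0], [0.0, 0.001, -1.0]]
contact_force: [-0.5, -0.4, -0.2]
finger_gap: 0.26
grasp_force: 0.0
```

Call:
{"name": "move_arm", "arguments": {"deltas": [{"ax": 0,"ay": 0,"az": 0,"tx": 0.0008,"ty": -0.008,"tz": 0,"jaw": 190},{"ax": 0,"ay": 0,"az": 0,"tx": 0.0016,"ty": -0.016,"tz": 0,"jaw": 190},{"ax": 0,"ay": 0,"az": 0,"tx": 0.0024,"ty": -0.024,"tz": 0,"jaw": 190},{"ax": 0,"ay": 0,"az": 0,"tx": 0.0032,"ty": -0.032,"tz": 0,"jaw": 190},{"ax": 0,"ay": 0,"az": 0,"tx": 0.004,"ty": -0.04,"tz": 0,"jaw": 190}]}}

```text
clock: 10.3
ee_pos: [0.5166, -0.1431, 0.0894]
orientation: [[0.095, -0.995, 0.0], [-0.995, -0.095, 0.0], [-0.0, -0.0, -1.0]]
contact_force: [-0.6, 2.3, 0.1]
finger_gap: 0.256
grasp_force: 0.6
```

Call:
{"name": "move_arm", "arguments": {"deltas": [{"ax": 0,"ay": 0,"az": 0,"tx": 0.0009,"ty": -0.009,"tz": 0,"jaw": 190},{"ax": 0,"ay": 0,"az": 0,"tx": 0.0017,"ty": -0.018,"tz": 0,"jaw": 190},{"ax": 0,"ay": 0,"az": 0,"tx": 0.0026,"ty": -0.027,"tz": 0,"jaw": 190},{"ax": 0,"ay": 0,"az": 0,"tx": 0.0034,"ty": -0.036,"tz": 0,"jaw": 190},{"ax": 0,"ay": 0,"az": 0,"tx": 0.0043,"ty": -0.045,"tz": 0,"jaw": 190}]}}

```text
clock: 10.8
ee_pos: [0.5207, -0.1881, 0.0891]
orientation: [[0.095, -0.995, -0.0], [-0.995, -0.095, 0.0], [-0.0, 0.0, -1.0]]
contact_force: [0.2, 1.3, 1.6]
finger_gap: 0.252
grasp_force: 0.7
```

Call:
{"name": "move_arm", "arguments": {"deltas": [{"ax": 0,"ay": 0,"az": 0,"tx": 0.0009,"ty": -0.009,"tz": 0,"jaw": 190},{"ax": 0,"ay": 0,"az": 0,"tx": 0.0017,"ty": -0.018,"tz": 0,"jaw": 190},{"ax": 0,"ay": 0,"az": 0,"tx": 0.0022,"ty": -0.023,"tz": 0,"jaw": 190},{"ax": 0,"ay": 0,"az": 0,"tx": 0.0024,"ty": -0.025,"tz": 0,"jaw": 190},{"ax": 0,"ay": 0,"az": 0,"tx": 0.0024,"ty": -0.025,"tz": 0,"jaw": 190}]}}

```text
clock: 11.3
ee_pos: [0.5229, -0.2126, 0.089]
orientation: [[0.095, -0.995, -0.0], [-0.995, -0.095, -0.0], [0.0, 0.0, -1.0]]
contact_force: [0.2, 0.1, 0.7]
finger_gap: 0.255
grasp_force: 0.0
```

```bash
python3 - <<'E'
from h import *
a,d=grab('scene','s4')
cv2.imwrite('pics/c5.png',cv2.resize(a[130:310,170:410,::-1],(800,600),interpolation=cv2.INTER_CUBIC))
E
```

```text
(no output)
```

View pics/c5.png

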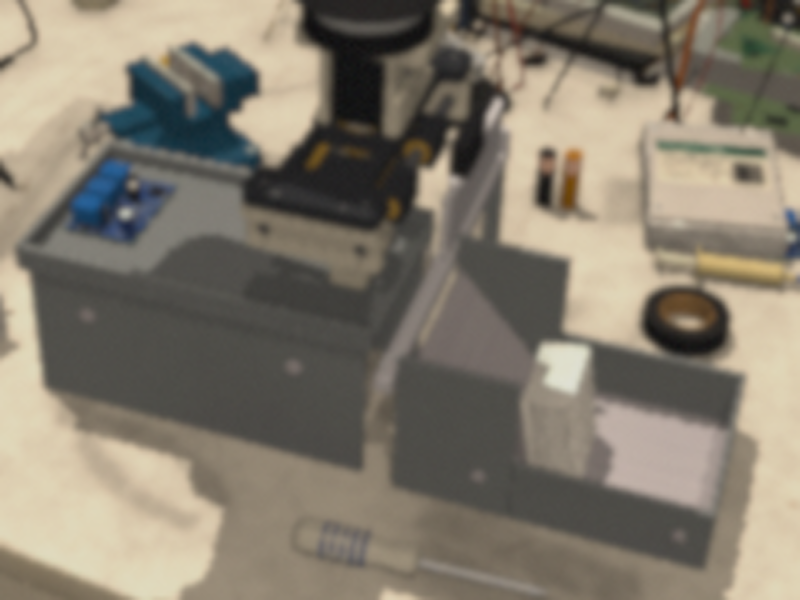

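The sink is in the pan, standing on end at the foot of the slide (crop (560,410)). I'll measure it in the fixture frame.

```bash
python3 - <<'E'
from h import *
a,d=grab('scene','s5');P=pts('scene',d)
c,s=np.cos(np.radians(5.4)),np.sin(np.radians(5.4))
D=P[...,:2]-np.array([.533,-.238]);F=np.stack([D[...,0]*c+D[...,1]*s,-D[...,0]*s+D[...,1]*c,P[...,2]],-1)
for u in(330,338,344): print([(u,v,F[v,u].round(3).tolist()) for v in range(232,272,4)])
for v in(235,240):print([(u,F[v,u].round(3).tolist()) for u in range(324,356,3)])
E
```

```text
[(330, 232, [0.058, -0.072, 0.033]), (330, 236, [0.059, -0.073, 0.021]), (330, 240, [0.049, -0.076, 0.019]), (330, 244, [0.043, -0.078, 0.012]), (330, 248, [0.033, -0.08, 0.01]), (330, 252, [0.02, -0.083, 0.01]), (330, 256, [0.012, -0.086, 0.006]), (330, 260, [0.002, -0.088, 0.004]), (330, 264, [-0.008, -0.091, 0.003]), (330, 268, [-0.017, -0.094, 0.0])]
[(338, 232, [0.056, -0.09, 0.04]), (338, 236, [0.059, -0.09, 0.026]), (338, 240, [0.058, -0.092, 0.016]), (338, 244, [0.061, -0.092, 0.002]), (338, 248, [0.008, -0.101, 0.038]), (338, 252, [-0.037, -0.109, 0.067]), (338, 256, [-0.039, -0.11, 0.059]), (338, 260, [-0.036, -0.111, 0.046]), (338, 264, [-0.035, -0.112, 0.034]), (338, 268, [-0.038, -0.113, 0.026])]
[(344, 232, [0.059, -0.102, 0.042]), (344, 236, [0.009, -0.11, 0.073]), (344, 240, [-0.002, -0.113, 0.071]), (344, 244, [-0.015, -0.116, 0.072]), (344, 248, [-0.023, -0.118, 0.069]), (344, 252, [-0.037, -0.121, 0.071]), (344, 256, [-0.037, -0.122, 0.061]), (344, 260, [-0.034, -0.122, 0.047]), (344, 264, [-0.039, -0.124, 0.042]), (344, 268, [-0.039, -0.125, 0.031])]
[(324, [0.045, -0.062, 0.032]), (327, [0.054, -0.067, 0.026]), (330, [0.059, -0.073, 0.024]), (333, [0.058, -0.079, 0.026]), (336, [0.057, -0.086, 0.03]), (339, [0.058, -0.092, 0.03]), (342, [0.058, -0.099, 0.033]), (345, [0.014, -0.111, 0.071]), (348, [0.017, -0.117, 0.071]), (351, [0.023, -0.122, 0.067]), (354, [0.058, -0.124, 0.04])]
[(324, [0.033, -0.065, 0.028]), (327, [0.04, -0.071, 0.024]), (330, [0.049, -0.076, 0.019]), (333, [0.057, -0.081, 0.013]), (336, [0.059, -0.087, 0.014]), (339, [0.06, -0.094, 0.015]), (342, [-0.002, -0.109, 0.07]), (345, [-0.003, -0.115, 0.073]), (348, [0.004, -0.12, 0.069]), (351, [0.008, -0.126, 0.067]), (354, [0.007, -0.132, 0.07])]
```

It stands between y = -0.104 and -0.135 with its centre at z≈0.037, inside the pan limits. Now back to the gate.

Call:
{"name": "move_arm", "arguments": {"deltas": [{"ax": 0,"ay": 0,"az": 0,"tx": 0,"ty": 0.005,"tz": 0.02,"jaw": 30},{"ax": 0,"ay": 0,"az": 0,"tx": 0,"ty": 0.005,"tz": 0.06,"jaw": 30},{"ax": 0,"ay": 0,"az": 0,"tx": 0,"ty": 0.005,"tz": 0.1,"jaw": 30},{"ax": 0,"ay": 0,"az": 0,"tx": 0.03,"ty": -0.006,"tz": 0.1,"jaw": 30},{"ax": 0,"ay": 0,"az": 0,"tx": 0.06,"ty": -0.013,"tz": 0.1,"jaw": 30}]}}

```text
clock: 11.9
ee_pos: [0.5846, -0.2253, 0.192]
orientation: [[0.096, -0.995, 0.005], [-0.995, -0.096, -0.0], [0.001, -0.005, -1.0]]
contact_force: [0.4, -0.2, -1.2]
finger_gap: 0.654
grasp_force: 0.0
```

Call:
{"name": "move_arm", "arguments": {"deltas": [{"ax": 0,"ay": 0,"az": 0,"tx": 0.03,"ty": -0.006,"tz": 0,"jaw": 30},{"ax": 0,"ay": 0,"az": 0,"tx": 0.0515,"ty": -0.0088,"tz": 0,"jaw": 30},{"ax": 0,"ay": 0,"az": 0,"tx": 0.0515,"ty": -0.0088,"tz": 0,"jaw": 30},{"ax": 0,"ay": 0,"az": 0,"tx": 0.0515,"ty": -0.0088,"tz": 0,"jaw": 30},{"ax": 0,"ay": 0,"az": 0,"tx": 0.0515,"ty": -0.0088,"tz": 0,"jaw": 30}]}}

```text
clock: 12.4
ee_pos: [0.6339, -0.2338, 0.1892]
orientation: [[0.096, -0.995, -0.0], [-0.995, -0.096, 0.0], [-0.0, 0.0, -1.0]]
contact_force: [0.7, 0.5, 0.4]
finger_gap: 0.878
grasp_force: 0.0
```

Call:
{"name": "move_arm", "arguments": {"deltas": [{"ax": 0,"ay": 0,"az": 0,"tx": 0,"ty": -0.0004,"tz": -0.025,"jaw": 30},{"ax": 0,"ay": 0,"az": 0,"tx": 0,"ty": -0.0004,"tz": -0.045,"jaw": 30},{"ax": 0,"ay": 0,"az": 0,"tx": 0,"ty": -0.0004,"tz": -0.06,"jaw": 30},{"ax": 0,"ay": 0,"az": 0,"tx": 0,"ty": -0.0004,"tz": -0.07,"jaw": 30},{"ax": 0,"ay": 0,"az": 0,"tx": 0,"ty": -0.0004,"tz": -0.075,"jaw": 30}]}}

```text
clock: 12.9
ee_pos: [0.6341, -0.2344, 0.1136]
orientation: [[0.096, -0.995, -0.001], [-0.995, -0.096, 0.0], [-0.0, 0.001, -1.0]]
contact_force: [1.5, 0.6, -0.7]
finger_gap: 0.88
grasp_force: 0.0
```

Call:
{"name": "move_arm", "arguments": {"deltas": [{"ax": 0,"ay": 0,"az": 0,"tx": 0,"ty": 0,"tz": 0,"jaw": 150},{"ax": 0,"ay": 0,"az": 0,"tx": 0,"ty": 0,"tz": 0,"jaw": 150},{"ax": 0,"ay": 0,"az": 0,"tx": 0,"ty": 0,"tz": 0,"jaw": 150},{"ax": 0,"ay": 0,"az": 0,"tx": 0,"ty": 0,"tz": 0,"jaw": 150},{"ax": 0,"ay": 0,"az": 0,"tx": 0,"ty": 0,"tz": 0,"jaw": 150}]}}

```text
clock: 13.4
ee_pos: [0.6341, -0.2346, 0.1146]
orientation: [[0.096, -0.995, -0.001], [-0.995, -0.096, -0.0], [0.0, 0.001, -1.0]]
contact_force: [-0.9, 0.1, 4.6]
finger_gap: 0.498
grasp_force: 30.0
```

Call:
{"name": "move_arm", "arguments": {"deltas": [{"ax": 0,"ay": 0,"az": 0,"tx": 0,"ty": 0,"tz": 0,"jaw": 150},{"ax": 0,"ay": 0,"az": 0,"tx": 0,"ty": 0,"tz": 0,"jaw": 150},{"ax": 0,"ay": 0,"az": 0,"tx": 0,"ty": 0,"tz": 0,"jaw": 150},{"ax": 0,"ay": 0,"az": 0,"tx": -0.008,"ty": -0.0008,"tz": 0,"jaw": 150},{"ax": 0,"ay": 0,"az": 0,"tx": -0.02,"ty": -0.0019,"tz": 0,"jaw": 150}]}}

```text
clock: 13.9
ee_pos: [0.6156, -0.2364, 0.1146]
orientation: [[0.096, -0.995, 0.002], [-0.995, -0.096, -0.0], [0.001, -0.002, -1.0]]
contact_force: [1.1, 0.4, 4.7]
finger_gap: 0.498
grasp_force: 30.0
```

Gripped. Pulling shut to x ≈ 0.510 (about 0.104 more).

Call:
{"name": "move_arm", "arguments": {"deltas": [{"ax": 0,"ay": 0,"az": 0,"tx": -0.02,"ty": -0.0019,"tz": 0,"jaw": 150},{"ax": 0,"ay": 0,"az": 0,"tx": -0.042,"ty": -0.004,"tz": 0,"jaw": 150},{"ax": 0,"ay": 0,"az": 0,"tx": -0.064,"ty": -0.0061,"tz": 0,"jaw": 150},{"ax": 0,"ay": 0,"az": 0,"tx": -0.082,"ty": -0.0078,"tz": 0,"jaw": 150},{"ax": 0,"ay": 0,"az": 0,"tx": -0.095,"ty": -0.009,"tz": 0,"jaw": 150}]}}

```text
clock: 14.4
ee_pos: [0.5185, -0.2456, 0.1146]
orientation: [[0.095, -0.995, 0.001], [-0.995, -0.095, -0.0], [0.0, -0.001, -1.0]]
contact_force: [2.0, 0.4, 2.6]
finger_gap: 0.5
grasp_force: 30.0
```

Call:
{"name": "move_arm", "arguments": {"deltas": [{"ax": 0,"ay": 0,"az": 0,"tx": -0.005,"ty": -0.0005,"tz": 0,"jaw": 150},{"ax": 0,"ay": 0,"az": 0,"tx": -0.009,"ty": -0.0009,"tz": 0,"jaw": 150},{"ax": 0,"ay": 0,"az": 0,"tx": -0.011,"ty": -0.001,"tz": 0,"jaw": 150},{"ax": 0,"ay": 0,"az": 0,"tx": -0.012,"ty": -0.0011,"tz": 0,"jaw": 150},{"ax": 0,"ay": 0,"az": 0,"tx": -0.012,"ty": -0.0011,"tz": 0,"jaw": 150}]}}

```text
clock: 14.9
ee_pos: [0.5097, -0.2465, 0.1145]
orientation: [[0.096, -0.995, 0.003], [-0.995, -0.096, -0.0], [0.001, -0.003, -1.0]]
contact_force: [5.6, 0.9, 3.4]
finger_gap: 0.498
grasp_force: 30.0
```

At the shut stop. Relax, release, rise.

Call:
{"name": "move_arm", "arguments": {"deltas": [{"ax": 0,"ay": 0,"az": 0,"tx": 0.0015,"ty": 0,"tz": 0,"jaw": 150},{"ax": 0,"ay": 0,"az": 0,"tx": 0.0015,"ty": 0,"tz": 0,"jaw": 30},{"ax": 0,"ay": 0,"az": 0,"tx": 0.0015,"ty": 0,"tz": 0,"jaw": 30},{"ax": 0,"ay": 0,"az": 0,"tx": 0.0015,"ty": 0,"tz": 0,"jaw": 30},{"ax": 0,"ay": 0,"az": 0,"tx": 0.0015,"ty": 0,"tz": 0,"jaw": 30}]}}

```text
clock: 15.4
ee_pos: [0.5087, -0.2464, 0.1136]
orientation: [[0.095, -0.995, -0.001], [-0.995, -0.095, 0.0], [-0.0, 0.001, -1.0]]
contact_force: [-0.3, -0.3, -0.6]
finger_gap: 0.801
grasp_force: 0.0
```

Call:
{"name": "move_arm", "arguments": {"deltas": [{"ax": 0,"ay": 0,"az": 0,"tx": 0,"ty": 0,"tz": 0.02,"jaw": 30},{"ax": 0,"ay": 0,"az": 0,"tx": 0,"ty": 0,"tz": 0.05,"jaw": 30},{"ax": 0,"ay": 0,"az": 0,"tx": 0,"ty": 0,"tz": 0.09,"jaw": 30},{"ax": 0,"ay": 0,"az": 0,"tx": 0,"ty": 0.03,"tz": 0.1,"jaw": 30},{"ax": 0,"ay": 0,"az": 0,"tx": 0,"ty": 0.07,"tz": 0.1,"jaw": 30}]}}

```text
clock: 15.9
ee_pos: [0.5101, -0.177, 0.2163]
orientation: [[0.093, -0.996, 0.004], [-0.996, -0.093, -0.001], [0.001, -0.003, -1.0]]
contact_force: [0.7, 0.4, -0.7]
finger_gap: 0.884
grasp_force: 0.0
```

Call:
{"name": "move_arm", "arguments": {"deltas": [{"ax": 0,"ay": 0,"az": 0,"tx": 0,"ty": 0.045,"tz": 0,"jaw": 30},{"ax": 0,"ay": 0,"az": 0,"tx": 0,"ty": 0.09,"tz": 0,"jaw": 30},{"ax": 0,"ay": 0,"az": 0,"tx": 0,"ty": 0.13,"tz": 0,"jaw": 30},{"ax": 0,"ay": 0,"az": 0,"tx": 0,"ty": 0.15,"tz": 0,"jaw": 30},{"ax": 0,"ay": 0,"az": 0,"tx": 0,"ty": 0.15,"tz": 0,"jaw": 30}]}}

```text
clock: 16.4
ee_pos: [0.509, -0.0242, 0.2142]
orientation: [[0.099, -0.995, 0.0], [-0.995, -0.099, 0.0], [-0.0, -0.0, -1.0]]
contact_force: [-0.0, -0.5, -0.1]
finger_gap: 0.878
grasp_force: 0.0
```

```bash
python3 - <<'E'
from h import *
a,d=grab('scene','s6');b,_=grab('top','t6')
A=cv2.resize(a[130:310,170:410],(480,360));B=cv2.resize(b[130:270,250:374],(319,360))
cv2.imwrite('pics/c6.png',np.hstack([A,B])[:,:,::-1])
E
```

```text
(no output)
```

View pics/c6.png

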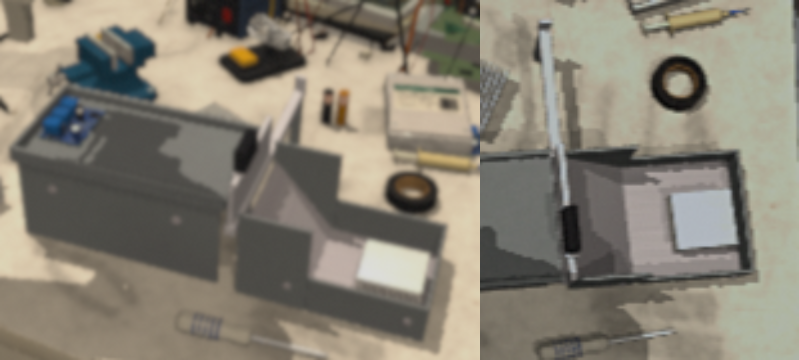

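The gate is shut. The sink has toppled flat, underside up, in the far part of the pan (right view (703,220)), with its centre about 0.17 m past the edge and z≈0.034. The relay, driver and tape are untouched. Handing in.

```bash
python3 -c "
from plant import manip
print(manip.finish_job())"
```

```text
the job is handed in; nothing more can be done
None
```

I handed the job in with the heat sink in the catch pan (it lies upside down), the gate shut, and the relay board, screwdriver and tape roll where they lay; no verdict came back.

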